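Isolate the dowel feeder and hold its sprung lid just short of tipping over

ROBOT

A 7-joint arm with a two-finger parallel gripper is mounted at the origin on the work surface. World frame = base frame: x ahead of the robot, y to its left, z up, the work surface at z = 0. Lengths are in mm, angles in rad, forces in N, time in s.
With the tool pointing down it reaches from about 350 to 900 mm from the base axis. Payload 8.1 kg.
Tool frame: the origin (TCP) lies between the finger pads; the fingertips stand 22 mm ahead of it and the grasp point (between the pads) lies 3 mm ahead of it; x points along the fingers, z is the direction in which the jaws open and shut, and the axes are right-handed (so a half turn about x gives the same grasp; the last joint's range is limited). The gripper opens to 92 mm and grips with 3 to 60 N. Pads are 19 mm wide; open, the fingers measure 130 mm over their backs; the gripper's body (75 mm by 190 mm) begins 47 mm behind the grasp point.
Start: joints at [-1.365, 0.434, 0.025, 1.573, -0.012, 1.134, -0.075], TCP at [189.974, 595.441, 248.742] pointing down, gripper open.
Joint ranges: [-2.62, 2.62], [-0.44, 2.09], [-1.27, 1.32], [0.08, 2.57], [-1.32, 4.46], [0.12, 2], [-2.74, 2.74]. Speed limits (rad/s): [2.22, 2.22, 3.01, 3.01, 3.14, 3.14, 3.14].

INTERFACE

Orientations are given as a 3x3 rotation matrix whose columns are the frame's x, y, z axes.
In Python, from rig import bot, inverse_kinematics, snapshot, camera_params, workorder, models, telemetry gives the robot as it stands. The module is installed in compiled form; this text tells all that it offers. Calls block until the motion is done:
- bot.move_pose(position, orientation): joint-space move of the TCP to a pose.
- bot.move_straight(position, rot=None, rate=150): straight line of the TCP; rot=None keeps the orientation; rate is the mean speed in mm/s.
- bot.move_j(angles): joint-space move.
- bot.gripper_to(opening): finger opening in mm; the grip force is fixed at half the most; returns when the fingers have stopped.
- bot.pause(seconds).
- inverse_kinematics(position, orientation): joint angles nearest the present ones, or None.
- snapshot(name): name is "side" or "top"; returns (picture, depth): 384x512x3 uint8, blue, green, red; 384x512 float32, mm along the optical axis (not along the pixel's ray), 0 where there is no reading.
- camera_params(name): a dict with "fovy" (degrees; the focal length in pixels is half the picture's height over the tangent of half this angle, whatever the lens; pixels are square), "cx", "cy" (the principal point, pixels), "k1" (the pictures are not rectified: a ray, as slopes to the right and down, at radius r is drawn at 1 + k1 r^2 times it, then the intrinsics apply), "view" (4x4, takes a point from world to camera coordinates). Camera axes: x right, y down, z forward; pixel columns grow to the right and rows downward; lengths in mm; the calibration is good to about 2 mm. A picture is of the moment at which its call begins. camera_params takes no time and is no camera call.
A pose or a line that the arm cannot do raises bot.PlanningError and nothing moves.
- workorder.sign_off(): hands the job in, once; it reports no verdict.
Trained networks look in the newest picture that a camera, given by its name, has taken for a name from the list of things; names that differ only in an ending like _2 or _b are one class to them, and where a whole thing is asked for, a point or a joint stands for the part that bears it (a point fixed in the world has none). Each returns a list of dicts, best first, with "score" (0 to 1); they miss things now and then, are a little off and sometimes report something else, mostly with a low value. They report only what shows in the picture. A call takes as long as a camera call.
- models.recognise(camera, name): "bbox" ([centre column, centre row, width, height] in pixels, round what is visible of it).
- models.mark_of(camera, name): "at" ([column, row] in pixels: a listed point, or the origin of a listed thing).
Readings, each from a call of its own:
- telemetry.read_t(): time.
- telemetry.read_qpos(): joint angles.
- telemetry.read_dq(): joint speeds.
- telemetry.read_tau(): joint torques, N m.
- telemetry.read_tcp_pos(): TCP position.
- telemetry.read_eef_rot(): TCP orientation.
- telemetry.read_force(): force on the tool from outside, world axes, zero at the start.
- telemetry.read_moment(): the same for the moment, N m.
- telemetry.read_finger_gap(): finger opening in mm.
Only numpy, scipy, OpenCV 4.12 (cv2) and the standard library are available. Lean on these libraries where they do the work, as an engineer would, in place of code of your own. Each camera call takes 0.05 s, during which the arm holds its last target.

TASK

Switch the dowel feeder off at the red rotary isolator (turn the handle from the green mark fully to the red mark), and only then lift the green lid by its steel bar clearly past its balance point, the yellow line at 50 degrees, so that the lid catch resets, without letting it swing over to its open stop. Then bring the lid back to just below the balance point, in the green band, and finish there still holding it steady by the bar (the program ends with the lid in the grip); leave everything else on the bench alone.

Things in the scene. Friction and masses are not known exactly. Their poses are not given: they have to be found in the camera images.
- feeder: Bench dowel feeder, fixed: green open-topped steel box 190 (x) x 280 (y) x 115 mm high, a bowl of dowels inside; origin at the centre of its underside, -x faces the robot (yaw varies). Its lid is hinged along the far (+x) top edge. On its +y side a grey upright quadrant plate, 135 mm radius, shows the lid's angle: green band 38 to 49 degrees, yellow line at 50 degrees (balance point).
- lid (a joint): Lid angle in rad: 0 shut (level), grows as the front edge rises; open stop at 1.4. Lid with bar weighs 0.9 kg and has a counter-spring: below 0.873 rad (50 degrees, balance point) it falls shut by itself, above it springs open to the stop. Moving it takes at most about 2 N at the bar. The lid catch resets once the lid is past 0.93 rad (53 degrees) for 0.1 s.
- lid_hinge (a point): Middle of the lid's hinge line, 115 mm above the bench, 90 mm behind (+x) the feeder's centre. Axes turn with the lid: x from bar to hinge in the lid's plane (away from the robot), y along the hinge, z out of the upper face. Opening is a positive turn about y. Lid plate: 6 mm thick (z 0 to 6), 280 mm wide, from 5 to 185 mm before the hinge (-x).
- handle: Round steel pull bar of the lid, 14 mm diameter, 126 mm long (y) between two side arms; origin mid-bar, 235 mm before the hinge (-x) and 6 mm above it (z) in the lid's axes: 121 mm above the bench when shut. Overhangs the feeder's front: 43 mm free to lid edge, 43 mm to feeder front. A freely turning roller: the gripper may keep its orientation as the lid swings; only its y axis follows the lid.
- isolator: Power isolator, fixed: grey box 110 (x) x 100 (y) x 70 mm high, yellow top plate, origin at the centre of its underside. On top, about a vertical axis, sits the red rotary handle. A red mark on its -x side is off, a green mark on its +y side is on. It stands to the left or the right of the feeder.
- switch (a joint): Angle of the isolator's handle, rad: 0 off (pointer to the red mark, -x of the box), 1.571 on (pointer to the green mark, +y). It starts on; seen from above it is turned counterclockwise to switch off. It snaps away from the middle into the nearer of the two detents at the ends (up to about 0.1 Nm) and stays there.
- switch_grip (a point): Grip point on the axis of the red handle, 104 mm above the bench, 12 mm below its top; the handle's grip is an upright bar 56 mm long, 15 mm thick, 34 mm high (from 82 to 116 mm above the bench). Axes turn with the handle: x along the bar (its white pointer line is at -x), y across the bar, z up.
- bit_stand: Bystander, fixed: wooden block 100 x 90 x 35 mm with upright steel drill bits up to 77 mm above the bench; origin at the centre of its underside. Stands on the other side of the feeder from the isolator.
- glue: Bystander, loose: white glue bottle with blue cap, 60 mm diameter, 150 mm high, origin at the centre of its underside.
- wax_tin: Bystander, loose: tin with a yellow band, 80 mm diameter, 50 mm high, origin at the centre of its underside.
- offcut: Bystander, loose: wooden offcut 50 x 130 x 22 mm lying in front of the feeder, origin at the centre of its underside.

How it is judged (in metres and radians):
On the way, in this order (a step that is already met when the one before it is completed fails the run):
1. the isolator is off, the lid still shut (value of joint switch below 0.15 rad and value of joint lid below 0.1 rad), for 0.2 s.
2. the lid is raised past its balance point (above 0.93 rad) (value of joint lid above 0.93 rad), for 0.1 s.
At the end, for the whole second after the job is handed in: The isolator is off (below 0.15 rad), the lid stands still (under 0.05 rad/s) between 0.65 and 0.86 rad, just below its balance point at 0.873, and the fingers are holding it by the bar (contact force above 0.3 N) (value of joint switch below 0.15 rad and value of joint lid between 0.65 and 0.86 rad and velocity of joint lid between -0.05 and 0.05 rad/s and contact force between the fingers and handle above 0.3 N); the arm keeps its last pose, push and grip.
It fails at once if the lid is opened while the isolator is not off (value of joint lid above 0.15 rad and value of joint switch above 0.3 rad).
It fails at once if the lid swings over to its open stop (above 1.37 rad) (value of joint lid above 1.37 rad).
It fails at once if a bystander is moved by more than 30 mm or tipped (distance of any of glue, wax_tin, offcut from where it was at the start of the episode above 0.03 m or angle between any of glue, wax_tin's own z axis and vertical above 0.5 rad).
It also fails if it takes over 64 s, if anything falls off the work surface, if the arm or the gripper's body presses on something with over 40 N, if the wrist force passes 120 N, or if a joint passes its speed limit or range.

## Working session

There is one attempt and no reset: what is moved stays moved. The work goes in short steps, each a Python script; the robot and the scene stay as the last script left them, time stands still between calls to the robot, and variables do not carry over. Pictures are saved under pics/ and viewed, and the job is handed in when it is done.

```bash
mkdir -p pics; ls
cat > h.py <<'E'
import numpy as np, cv2
from rig import bot, inverse_kinematics, snapshot, camera_params, workorder, models, telemetry
def deproj(cam,u,v,d):
    p=camera_params(cam); f=192/np.tan(np.radians(p["fovy"]/2))
    K=np.array([[f,0,p["cx"]],[0,f,p["cy"]],[0,0,1]])
    xy=cv2.undistortPoints(np.array([[[u,v]]],float),K,np.array([p["k1"],0,0,0,0.]))[0,0]
    c=np.array([xy[0]*d,xy[1]*d,d,1]); return (np.linalg.inv(np.array(p["view"]))@c)[:3]
def cloud(cam,depth):
    p=camera_params(cam); f=192/np.tan(np.radians(p["fovy"]/2))
    K=np.array([[f,0,p["cx"]],[0,f,p["cy"]],[0,0,1]])
    v,u=np.mgrid[0:384,0:512]
    xy=cv2.undistortPoints(np.stack([u,v],-1).reshape(-1,1,2).astype(float),K,np.array([p["k1"],0,0,0,0.])).reshape(384,512,2)
    c=np.dstack([xy[...,0]*depth,xy[...,1]*depth,depth,np.ones_like(depth)])
    w=(c@np.linalg.inv(np.array(p["view"])).T)[...,:3]; w[depth<=0]=np.nan; return w
E
python3 - <<'E'
from h import *
for c in ["top","side"]:
    im,d=snapshot(c); cv2.imwrite(f"pics/{c}0.png",im); np.save(c+"_d.npy",d); np.save(c+"_i.npy",im)
    p=camera_params(c); print(c,p["fovy"],p["cx"],p["cy"],p["k1"]); print(np.round(np.linalg.inv(np.array(p["view"])),3))
    for n in ["feeder","lid_hinge","handle","isolator","switch_grip","bit_stand","glue","wax_tin","offcut"]:
        print(n,[(np.round(r["at"],1),round(r["score"],2)) for r in models.mark_of(c,n)[:2]])
print(telemetry.read_t(), telemetry.read_tcp_pos(), telemetry.read_eef_rot())
E
```

```text
pics
top 43.91061253430118 262.646235171065 196.00690381403288 0.035963142371214264
[[-2.700000e-02 -9.950000e-01  9.200000e-02  4.375440e+02]
 [-1.000000e+00  2.700000e-02  3.000000e-03 -1.790000e+00]
 [-6.000000e-03 -9.200000e-02 -9.960000e-01  1.254242e+03]
 [ 0.000000e+00  0.000000e+00  0.000000e+00  1.000000e+00]]
feeder [(array([276.9, 181.3]), 0.56)]
lid_hinge [(array([287.1, 138.4]), 0.96)]
handle [(array([272.1, 240. ]), 0.63)]
isolator [(array([378.7, 212.8]), 0.65), (array([277.9, 181.3]), 0.58)]
switch_grip [(array([387.4, 207.7]), 0.6), (array([278.2, 181.2]), 0.33)]
bit_stand [(array([142. , 217.5]), 0.55)]
glue [(array([392. , 153.8]), 0.92)]
wax_tin [(array([133.3, 151.6]), 0.96), (array([378.6, 212.3]), 0.59)]
offcut [(array([251.7, 258.8]), 0.58)]
side 46.776352629895385 259.9526833291285 195.38127390306784 -0.12023423503407
[[ 8.91000e-01 -3.06000e-01  3.36000e-01  1.40713e+02]
 [-4.54000e-01 -5.70000e-01  6.85000e-01 -8.18288e+02]
 [-1.80000e-02 -7.63000e-01 -6.46000e-01  8.80744e+02]
 [ 0.00000e+00  0.00000e+00  0.00000e+00  1.00000e+00]]
feeder [(array([280.9, 228.8]), 0.63)]
lid_hinge [(array([310.2, 189.5]), 0.58)]
handle [(array([228.3, 207.6]), 0.55)]
isolator [(array([303.5, 304.5]), 0.88), (array([248.4, 152. ]), 0.25)]
switch_grip [(array([306.6, 277.5]), 0.62)]
bit_stand [(array([203.7, 170.3]), 0.58)]
glue []
wax_tin [(array([249.3, 153.8]), 0.78)]
offcut [(array([204.4, 235.1]), 0.97)]
1.0 [190.00260306 595.41275597 248.74299286] [[ 3.42273763e-05 -9.52663801e-01  3.04025789e-01]
 [-2.21698388e-05  3.04025788e-01  9.52663802e-01]
 [-9.99999999e-01 -3.93473852e-05 -1.07143979e-05]]
```

View pics/top0.png

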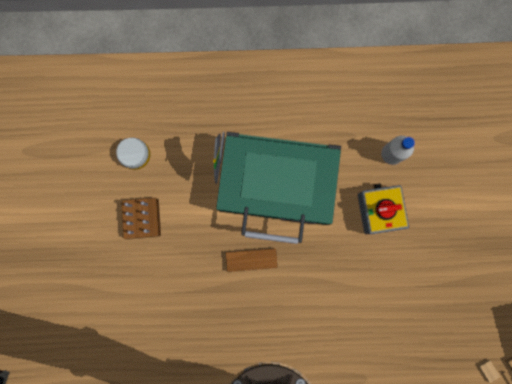

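View pics/side0.png

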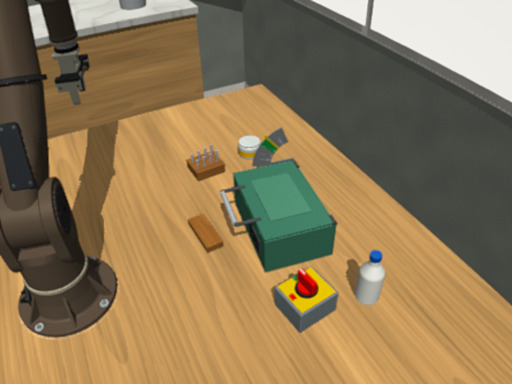

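Run:
```python
from h import *
im=np.load("top_i.npy");d=np.load("top_d.npy");w=cloud("top",d)
hsv=cv2.cvtColor(im,cv2.COLOR_BGR2HSV)
red=((hsv[...,0]<8)|(hsv[...,0]>172))&(hsv[...,1]>130)&(hsv[...,2]>60)
def box(m,n):
    P=w[m]; P=P[np.isfinite(P).all(1)]
    r=cv2.minAreaRect(P[:,:2].astype(np.float32)); print(n,len(P),r,P[:,2].mean(), np.median(P,axis=0)); return P
z=w[...,2]
box(red&(z>100)&(z<130),"redbar")
m=(z>60)&(z<78)&(w[...,1]<-180)&(w[...,1]>-400)
yel=(hsv[...,0]>18)&(hsv[...,0]<35)&(hsv[...,1]>100)
box(m&yel,"isoTop")
grn=(hsv[...,0]>40)&(hsv[...,0]<90)&(hsv[...,1]>60)&(z>110)&(z<135)
box(grn,"lid")
for n,(u,v) in dict(bar=(272,241),hinge=(287,138),grip=(387,208),glue=(392,154)).items(): print(n,w[v,u])
# cyl bar
sub=(z>108)&(z<140)&(w[...,0]<460)&(w[...,0]>330)&(abs(w[...,1])<150)
box(sub,"bar region")
```

```text
redbar 127 ((504.8021545410156, -299.342529296875), (15.051433563232422, 53.95981216430664), 6.792327404022217) 114.23901533399821 [ 505.3886637  -299.55100299  114.3901203 ]
isoTop 1060 ((506.3711853027344, -301.84490966796875), (99.38622283935547, 94.82048797607422), 6.947158336639404) 71.78620104167294 [ 511.9106044  -298.3862118    71.87118975]
lid 8704 ((586.1226196289062, -37.05775451660156), (279.2518005371094, 189.97390747070312), 81.25753021240234) 121.21771377145893 [582.10910947 -36.87522825 121.27171987]
bar [434.36407716 -19.13290205   0.80819401]
hinge [706.0963076  -66.71555658   5.30003236]
grip [ 505.91780889 -293.90070231  115.94058518]
glue [ 640.91122574 -320.3527202    86.68934536]
bar region 388 ((445.01422119140625, -16.489334106445312), (144.81521606445312, 30.64242172241211), 88.74765014648438) 125.04117587294327 [443.48317734 -22.54346791 125.25706227]
```

The pictures show the shut lid at about (280,180), with its bar from (243,236) to (300,241). The isolator is at (387,208), right of the feeder, its handle bar along y and the pointer towards the green mark. The glue is behind it at (395,152) and the offcut in front at (251,260). Next I'll refine the poses and check IK.

```bash
cat > plan.py <<'E'
from h import *
def est(pr=True):
    im=np.load("top_i.npy");d=np.load("top_d.npy");w=cloud("top",d);z=w[...,2]
    hsv=cv2.cvtColor(im,cv2.COLOR_BGR2HSV)
    grn=((hsv[...,0]>40)&(hsv[...,0]<95)&(hsv[...,1]>60)&(z>112)&(z<135)).astype(np.uint8)
    n,l,s,_=cv2.connectedComponentsWithStats(grn); k=1+np.argmax(s[1:,4]); m=l==k
    P=w[m]; r=cv2.minAreaRect(P[:,:2].astype(np.float32))
    # long-edge direction by fitting front/back extremal lines
    yaw0=np.radians(r[2]-90); 
    if pr: print("lid rect",r,np.degrees(yaw0), P[:,2].mean())
    c=np.array(r[0]); ex=np.array([np.cos(yaw0),np.sin(yaw0)]);ey=np.array([-ex[1],ex[0]])
    A=w.reshape(-1,3); A=A[np.isfinite(A).all(1)]
    q=np.c_[(A[:,:2]-c)@ex,(A[:,:2]-c)@ey,A[:,2]]
    b=q[(q[:,0]<-110)&(q[:,0]>-180)&(abs(q[:,1])<55)&(q[:,2]>105)&(q[:,2]<140)]
    f=np.polyfit(b[:,1],b[:,0],1); b2=b[b[:,2]>124]
    if pr: print("bar",len(b),f,np.median(b[:,0]),b[:,2].max(),np.percentile(b[:,2],[50,90]), b[:,0].min(),b[:,0].max())
    arms=q[(q[:,0]<-100)&(q[:,0]>-135)&(abs(q[:,1])<90)&(q[:,2]>105)&(q[:,2]<140)]
    if pr: print("arms y",np.round(np.sort(arms[:,1]),0)[::6])
    e=[]
    for lo in range(-130,131,20):
        t=q[(abs(q[:,1]-lo)<10)&(q[:,2]>114)&(q[:,2]<130)&(abs(q[:,0])<108)]; e.append((lo,t[:,0].min(),t[:,0].max()))
    if pr: print(np.round(e,1))
    return c,yaw0,w,q
if __name__=="__main__": est()
E
python3 plan.py
python3 - <<'E'
from h import *
def R(yaw,s=1): # tool down, z (jaw) along dir yaw
    z=s*np.array([np.cos(yaw),np.sin(yaw),0]);x=np.array([0,0,-1.]);return np.c_[x,np.cross(z,x),z]
ya=np.radians(6.9)
for s in (1,-1):
    for nm,p,a in [("sw0",[505,-299.5,109],ya),("sw1",[505,-299.5,109],ya+np.pi/2),("bar",[443,-17,124],np.radians(-8)),("up",[545,-32,330],np.radians(-8))]:
        q=inverse_kinematics(p,R(a,s)); print(s,nm,None if q is None else np.round(q,2))
E
```

```text
lid rect ((585.16259765625, -36.91044616699219), (279.3372497558594, 188.0867462158203), 81.15424346923828) -8.845756530761719 121.28580276617612
bar 275 [-1.44742002e-04 -1.43883442e+02] -143.87339761082623 131.78620696923576 [125.79626756 128.57035781] -150.86531652878827 -136.8788018106105
arms y [-73. -72. -71. -70. -70. -68. -68. -67. -66. -65. -64.  63.  64.  65.
  66.  66.  67.  68.  69.  71.  71.]
[[-130.   -93.7   99.6]
 [-110.   -93.6   98.3]
 [ -90.   -93.7   87.9]
 [ -70.  -107.8   97.2]
 [ -50.   -93.7   96.1]
 [ -30.   -93.9   97. ]
 [ -10.   -93.8   88.6]
 [  10.   -93.7   88.4]
 [  30.   -93.9   96.8]
 [  50.   -93.9   93.9]
 [  70.  -106.5   92.1]
 [  90.   -94.    88. ]
 [ 110.   -93.9   99.5]
 [ 130.   -93.8   99.3]]
1 sw0 [-0.04  0.61  0.72  1.86 -0.52  0.86  1.06]
1 sw1 [-0.07  0.63  0.77  1.86 -0.56  0.88  2.67]
1 bar [-0.66  0.37  0.74  2.19 -0.38  0.71  0.2 ]
1 up [-0.66  0.29  0.82  1.69 -0.22  1.26  0.07]
-1 sw0 [-0.25  0.81  1.15  1.88 -0.86  1.06 -1.76]
-1 sw1 [-0.13  0.67  0.89  1.87 -0.65  0.92 -0.39]
-1 bar [ 0.72  0.53 -1.06  2.09  0.61  0.87  2.31]
-1 up [ 0.7   0.44 -1.06  1.58  0.39  1.35  2.6 ]
```

```bash
cat >> h.py <<'E'
def R(yaw,s=1):
    z=s*np.array([np.cos(yaw),np.sin(yaw),0]);x=np.array([0,0,-1.]);return np.c_[x,np.cross(z,x),z]
def st(n=""):
    print(n,"t",round(telemetry.read_t(),2),"tcp",np.round(telemetry.read_tcp_pos(),1),"F",np.round(telemetry.read_force(),1),"M",np.round(telemetry.read_moment(),2),"gap",round(telemetry.read_finger_gap(),1))
E
python3 - <<'E'
from h import *
ya=np.radians(6.9)
bot.move_pose([560,120,330],R(ya+0.8,-1)); st("mid")
bot.move_pose([505,-299.5,200],R(ya,-1)); st("above"); print(np.round(telemetry.read_qpos(),2))
im,d=snapshot("side"); cv2.imwrite("pics/side1.png",im)
bot.gripper_to(60)
bot.move_straight([505,-299.5,108],rate=120); st("down")
im,d=snapshot("side"); cv2.imwrite("pics/side2.png",im)
E
```

```text
mid t 3.17 tcp [559.8 121.  329.7] F [-0.7 -0.1  0. ] M [0.03 0.15 0.03] gap 91.5
above t 4.8 tcp [ 506.1 -298.3  200.1] F [ 0.1  0.4 -0.5] M [ 0.11  0.12 -0.02] gap 91.7
[-0.19  0.56  0.95  1.78 -0.51  1.07 -2.07]
down t 6.48 tcp [ 505.3 -299.9  108.6] F [0.1 0.4 0.4] M [0.08 0.16 0.02] gap 60.1
```

View pics/side2.png

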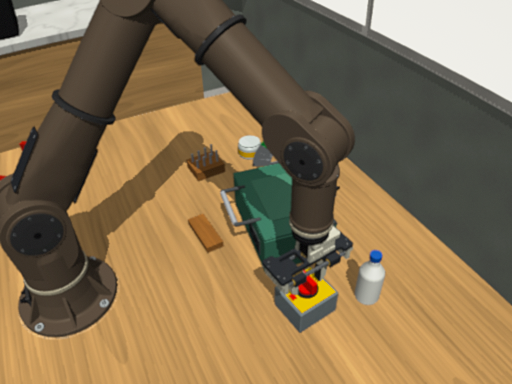

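The open fingers straddle the red handle at about (308,286). The glue at (370,280) and the lid are untouched. I'll grip and turn.

Run:
```python
from h import *
bot.gripper_to(0); st("gripped")
q=np.array(telemetry.read_qpos()); print(np.round(q,3))
for k in range(3):
    q[6]+=np.radians(30.3); bot.move_j(list(q)); st(f"turn{k}")
print(np.round(telemetry.read_eef_rot(),3))
bot.pause(0.2)
bot.gripper_to(50); st("open")
p=np.array(telemetry.read_tcp_pos()); bot.move_straight([505,-299.5,260],rate=200)
bot.move_pose([470,-150,300],R(np.radians(-8.85)+.6,-1)); st()
for c in ["top","side"]:
    im,d=snapshot(c); cv2.imwrite(f"pics/{c}3.png",im)
    print(c,[(np.round(r["at"],1),round(r["score"],2)) for r in models.mark_of(c,"switch_grip")[:2]])
```

```text
gripped t 7.31 tcp [ 505.9 -299.4  108.1] F [ 4.2  0.  -1.7] M [ 0.   -0.72  0.28] gap 14.7
[-0.114  0.659  0.851  1.867 -0.626  0.905 -1.981]
turn0 t 7.88 tcp [ 505.1 -299.8  108.1] F [-3.  -1.3  1.3] M [-0.24  0.79 -0.02] gap 14.7
turn1 t 8.45 tcp [ 504.5 -300.6  108.1] F [-4.8 -3.4 -0.3] M [-0.83  1.15  0.08] gap 14.5
turn2 t 9.02 tcp [ 504.3 -301.6  108.1] F [-3.2 -6.9 -1.3] M [-1.5   1.04 -0.17] gap 14.8
[[-0.     0.991  0.132]
 [-0.003  0.132 -0.991]
 [-1.    -0.001  0.003]]
open t 9.97 tcp [ 506.  -299.4  108.1] F [1.  0.5 0. ] M [-0.07  0.14  0.02] gap 50.1
 t 12.23 tcp [ 469.9 -150.2  299.7] F [0.4 0.9 0.7] M [ 0.04  0.19 -0.05] gap 50.2
top []
side [(array([308.2, 279.1]), 0.86)]
```

View pics/top3.png

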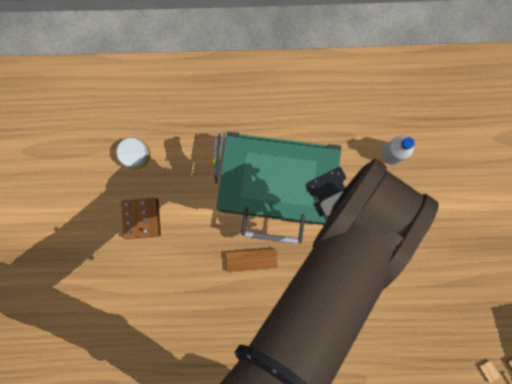

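View pics/side3.png

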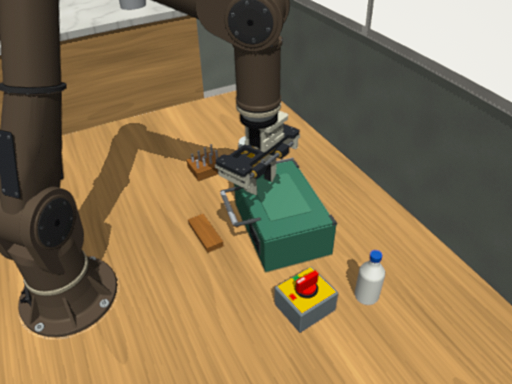

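The isolator's red bar now runs from about (296,291) to (318,274) in the side view, along the box's x axis towards the red mark, so it is off. The lid is still shut. Now the bar.

Run:
```python
from h import *
a=np.radians(-8.85); ex=np.array([np.cos(a),np.sin(a),0])
b=np.array([585.16,-36.91,0])-143.9*ex
print("bar",b, np.round(telemetry.read_qpos(),2))
for s in (1,-1):
    for th in (0,30,60):
        t=np.radians(th); p=b+ex*(235*(1-np.cos(t))-6*np.sin(t))+[0,0,118+235*np.sin(t)+6*np.cos(t)]
        q=inverse_kinematics(p,R(a,s)); print(s,th,None if q is None else np.round(q,2))
bot.move_pose([b[0],b[1],230],R(a,1)); st("above"); print(np.round(telemetry.read_qpos(),2))
bot.gripper_to(46)
bot.move_straight([b[0],b[1],124],rate=120); st("down")
im,d=snapshot("side"); cv2.imwrite("pics/side4.png",im)
im,d=snapshot("top"); cv2.imwrite("pics/top4.png",im)
```

```text
bar [442.97320147 -14.77124836   0.        ] [-0.77  0.35  1.31  1.87 -0.36  1.2  -2.04]
1 0 [-0.52  0.33  0.54  2.18 -0.27  0.69  0.05]
1 30 [-0.64  0.21  0.69  1.98 -0.16  1.   -0.04]
1 60 [-0.52  0.29  0.63  1.67 -0.18  1.25 -0.  ]
-1 0 [-0.88  0.5   1.1   2.2  -0.63  0.8  -2.66]
-1 30 [ 0.76  0.38 -1.06  1.89  0.37  1.09  2.54]
-1 60 [ 0.69  0.46 -1.06  1.57  0.41  1.35  2.57]
above t 14.16 tcp [443.1 -15.1 230.1] F [0.4 0.7 0.2] M [-0.12  0.09  0.01] gap 50.1
[-0.72  0.17  0.74  2.06 -0.14  0.96 -0.06]
down t 15.53 tcp [443.4 -14.8 124.5] F [ 0.3  0.2 -0.7] M [-0.1   0.05 -0.  ] gap 45.8
```

View pics/side4.png

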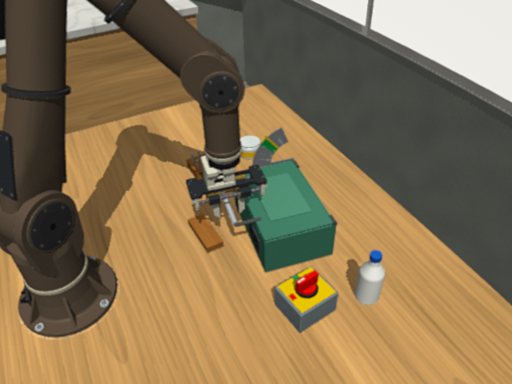

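The fingers straddle the bar at about (230,205), and the isolator pointer at (305,285) is still on red. I'll grip and start lifting, with a force guard.

```bash
cat > lift.py <<'E'
from h import *
a=np.radians(-8.85); ex=np.array([np.cos(a),np.sin(a),0])
b=np.array([585.16,-36.91,0])-143.9*ex+np.array([0,0,124.])
def arc(th):
    t=np.radians(th); return b+ex*(235*(1-np.cos(t))-6*np.sin(t))+np.array([0,0,235*np.sin(t)+6*(np.cos(t)-1)])
def go(ths,rate=80):
    for th in ths:
        bot.move_straight(list(arc(th)),rate=rate)
        f=np.array(telemetry.read_force()); print(th,"F ex/y/z",np.round([f@ex,f@np.cross([0,0,1],ex),f[2]],1),"gap",round(telemetry.read_finger_gap(),1))
        if np.linalg.norm(f)>25: print("STOP"); return False
    return True
E
python3 - <<'E'
from lift import *
bot.gripper_to(0); st("grip")
go([5,10,15,20,25,30]); st()
im,d=snapshot("side"); cv2.imwrite("pics/side5.png",im)
E
```

```text
grip t 16.26 tcp [444.1 -14.9 124.3] F [ 4.5 -1.4 -1.7] M [-0.21 -0.92  0.03] gap 13.1
5 F ex/y/z [ 8.2 -0.3 -2.2] gap 12.6
10 F ex/y/z [11.9  0.4 -3.2] gap 13.2
15 F ex/y/z [16.  -0.7 -6.4] gap 13.1
20 F ex/y/z [ 20.6  -0.2 -10.1] gap 13.0
25 F ex/y/z [ 26.9   0.9 -14.7] gap 13.3
STOP
 t 18.27 tcp [468.8 -18.7 224.7] F [ 26.7  -3.2 -14.7] M [-1.02 -5.38  0.01] gap 13.3
```

View pics/side5.png

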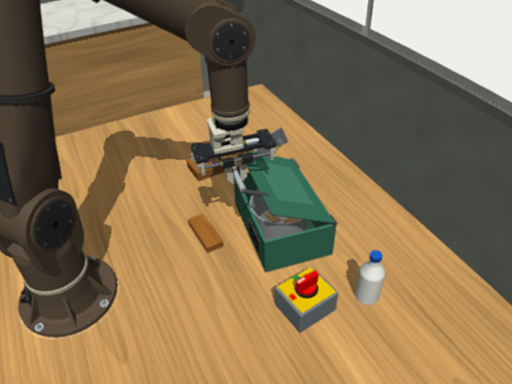

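The force guard stopped the lift at 25°. The force points along the lid towards the hinge, and I see why: I had the sign wrong on the bar's 6 mm offset. Opening tips the lid normal towards +x, so the term is +6·sin θ. I'll fix that and carry on.

```bash
sed -i 's/-6\*np.sin(t)/+6*np.sin(t)+0.8/' lift.py
python3 - <<'E'
from lift import *
ok=go([25,30,35,40,44]); st()
im,d=snapshot("side"); cv2.imwrite("pics/side6.png",cv2.resize(im[100:280,150:390],None,fx=3,fy=3,interpolation=cv2.INTER_CUBIC))
E
```

```text
25 F ex/y/z [ 4.5  1.1 -3. ] gap 12.5
30 F ex/y/z [ 4.8  1.2 -4.3] gap 12.8
35 F ex/y/z [ 4.5  0.9 -4.1] gap 13.1
40 F ex/y/z [ 3.7  1.2 -4. ] gap 12.7
44 F ex/y/z [ 1.8  2.2 -3. ] gap 13.2
 t 20.16 tcp [512.7 -25.5 285.2] F [ 2.1  1.9 -3. ] M [ 0.27 -0.39  0.09] gap 13.2
```

View pics/side6.png

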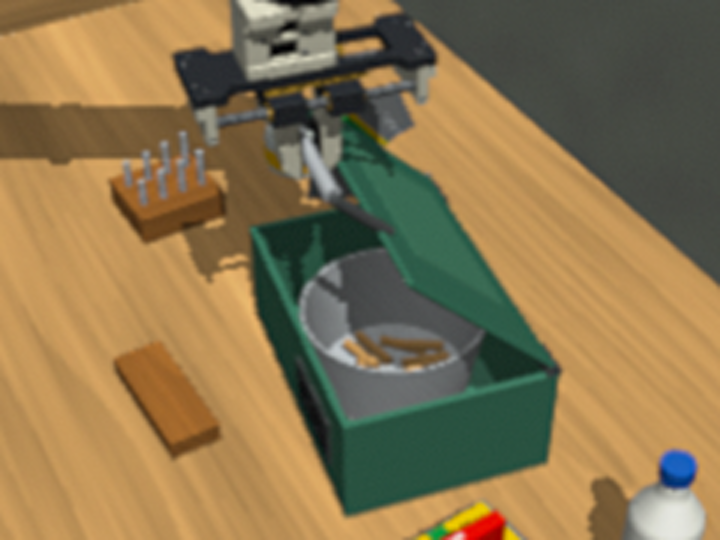

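The forces are low now. The bar at about (318,165) is held in the fingers and the lid is half open. I'll measure the lid angle by a plane fit while going over the top.

```bash
cat >> lift.py <<'E'
def lidangle(name):
    im,d=snapshot("side"); cv2.imwrite(f"pics/{name}.png",im); w=cloud("side",d)
    hsv=cv2.cvtColor(im,cv2.COLOR_BGR2HSV)
    m=(hsv[...,0]>60)&(hsv[...,0]<95)&(hsv[...,1]>80)&np.isfinite(w).all(-1)&(w[...,2]>130)
    H=b+ex*235; P=w[m]; u=(P-H)@ex; v=(P-H)@np.cross([0,0,1],ex); zz=P[:,2]-115
    k=(abs(v)<130)&(u<-5)&(u>-185); u,zz=u[k],zz[k]
    # line z = -tan(th) u + c ; robust
    f=cv2.fitLine(np.c_[u,zz].astype(np.float32),cv2.DIST_HUBER,0,.01,.01).ravel()
    print("lid angle fit deg",round(np.degrees(np.arctan(-f[1]/f[0])),1),"n",len(u))
E
python3 - <<'E'
from lift import *
lidangle("s7")
ok=go([48,52,55,57.5]); bot.pause(0.3); st(); lidangle("s8")
p=np.array(telemetry.read_tcp_pos())-b; H=235
print("tcp-implied deg", np.degrees(np.arctan2(p[2]+6, 235-p@ex+.8))+np.degrees(np.arctan2(6,235))-0)
E
```

```text
lid angle fit deg 43.4 n 1505
48 F ex/y/z [ 0.3  3.  -0.7] gap 13.1
52 F ex/y/z [-0.4  2.6  0.9] gap 12.6
55 F ex/y/z [-2.   3.1  2.2] gap 13.3
57.5 F ex/y/z [-2.6  3.8  3.6] gap 13.3
 t 21.85 tcp [555.9 -32.2 319.3] F [-1.2  4.1  4.4] M [ 0.71  0.43 -0.02] gap 12.9
lid angle fit deg 56.2 n 272
tcp-implied deg 60.36216737932636
```

View pics/s8.png

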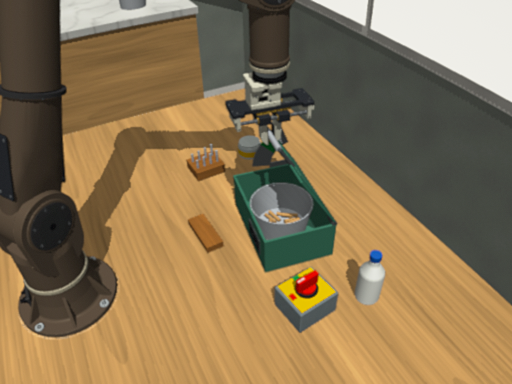

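Both estimates put the lid past 53°: 56.2° from the plane fit and 57.4° from the TCP (the printed 60.4° has another sign slip of mine, 2 × 1.46°). The spring now pushes up too. I'll go slightly further for margin, then return to 44°.

Run:
```python
from lift import *
go([59]); bot.pause(0.3)
go([56,53,50,47,44],rate=60); bot.pause(0.7); st(); lidangle("s9")
bot.pause(.5)
p=np.array(telemetry.read_tcp_pos())-b
print("tcp-implied deg", np.degrees(np.arctan2(p[2]+6, 235-p@ex+.8))-1.46, "dq",np.abs(telemetry.read_dq()).max()); st()
im,d=snapshot("side"); cv2.imwrite("pics/s10.png",cv2.resize(im[80:330,150:400],None,fx=2.4,fy=2.4,interpolation=cv2.INTER_CUBIC))
```

```text
59 F ex/y/z [-2.4  4.6  5.7] gap 12.8
56 F ex/y/z [-1.9  4.   4.8] gap 13.1
53 F ex/y/z [-3.8  3.7  4.1] gap 13.2
50 F ex/y/z [-2.7  3.6  4.7] gap 13.1
47 F ex/y/z [-2.5  4.5  3.9] gap 12.8
44 F ex/y/z [-2.9  4.5  3.2] gap 13.2
 t 24.94 tcp [513.4 -25.7 285.8] F [-2.5  5.9  3.1] M [ 0.93  0.62 -0.01] gap 12.8
lid angle fit deg 43.6 n 1473
tcp-implied deg 44.10564639532529 dq 0.002470502156250051
 t 25.49 tcp [513.4 -25.7 285.8] F [-1.6  5.3  3.3] M [ 0.94  0.61 -0.  ] gap 12.6
```

View pics/s10.png

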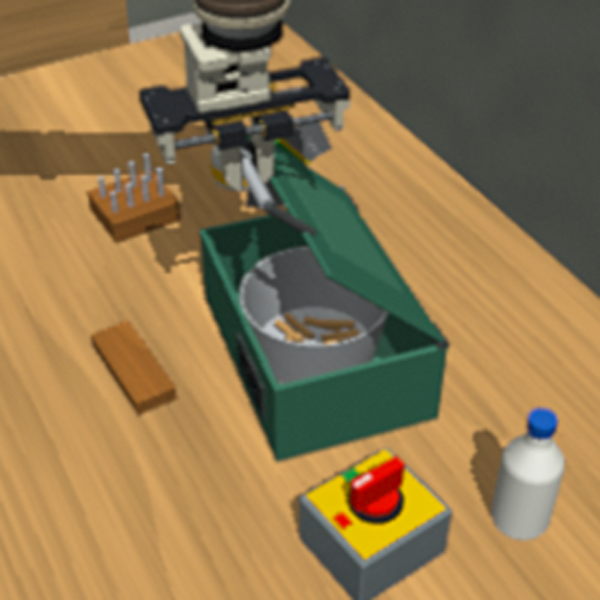

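The lid is held by the bar (250,170) at about 44°. The handle bar is in line with the red mark (343,520), and the bystanders are where they were. Handing in.

```bash
python3 -c "
from h import *
workorder.sign_off(); st()"
```

```text
the job is handed in; nothing more can be done
the job is handed in; nothing more can be done
```

I turned the isolator to off, then raised the lid past its balance point and brought it back into the green band. I handed the job in at about 25.5 s with the lid still held by the bar. The system gives no verdict, so what follows is from my own checks.

- **Isolator:** I turned the handle 91° counterclockwise before touching the lid. The last picture shows the handle bar lined up with the red mark.
- **Raising the lid:** I raised it to a commanded 59°. At the 57.5° step the plane fit gave 56.2° and the tool position about 57.4°. Both are above the 53° reset angle and well short of the open stop.
- **Final hold:** The lid stands at 43.6° by the plane fit and 44.1° by the tool position (0.76–0.77 rad). Joint speeds were about 0.002 rad/s, and the gripper was closed on the bar at about 12.6 mm.
- **Bystanders:** In the last side picture, the offcut, glue and bit stand look unmoved. The wax tin was out of that cropped view, but nothing came near it.

**What went wrong:** A sign error in my path for the lid's swing caused a pull of about 30 N along the lid at 25°. My force guard stopped the lift there; I corrected the path, and the forces stayed below about 8 N for the rest. A sideways force of about 5 N remained on the bar at the end.

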